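# Press the proud specimen home in the polishing holder

## Task

Six resin-mounted specimens are being levelled in the polishing holder before their clamp screws are tightened, and one of them still stands higher than the rest. Press on top of that specimen gently with the fingertips until it sits fully home on the loading plate under the holder, then withdraw. Do not grip or lift it, touch none of the other five specimens, and leave the things lying round the holder where they are.

Things in the scene. Friction and masses are not known exactly. Their poses are not given: they have to be found in the camera images.
- raised_top (a point): Centre of the flat upper face of the one specimen that stands too high: a plain black resin cylinder, 30 mm across and 18 mm thick, upright in a bore of the specimen holder, its upper face 7 to 12 mm above the upper faces of the other five. The point moves with it; when it is fully home the point is 30 mm above the worktop. Its frame stays upright (z up).
- raised_slide (a joint): How far (m) the raised specimen still stands above home: 0 is fully home on the loading plate, where it meets a hard stop; 0.006 to 0.009 at the start. It moves straight up and down in its bore and stays where it is left; pushing it down takes about 3 N plus 1 N for each 10 mm/s of speed.
- raised: The raised specimen itself (same cylinder as raised_top; its origin is the centre of its lower, ground face, and its own z axis points down).
- holder: Polishing-machine specimen holder: aluminium disc 166 mm across, 9 mm thick, fixed on the loading plate at any angle; origin at its underside's centre, 14 mm above the worktop, upper face at 23 mm. Six bores on a 55 mm radius, 60 degrees apart, each with a specimen; the raised one is on its +x axis. The hub (41 mm across) rises 6.5 mm above the disc; clamp screws stick out of the rim.
- loading_plate: Round steel plate, 188 mm across and 12 mm thick, under the holder, origin at the centre of its underside, on the worktop. It does not move. Specimens that are home rest on its upper face. On its left, clear of it, a tall hardness tester stands on the worktop (right flank at y = 0.17, front at x = 0.47): bring the arm round in front of it; a monitor stands beyond the plate.
- hex_key: Small black L-shaped hex key, 28 x 98 x 6 mm, lying loose, long arm roughly along x, on the right of the loading plate; origin at the centre of its underside.
- cleaner: Small white bottle with a blue cap, 35 mm across and 98 mm tall, standing loose on the left of the loading plate; origin at the centre of its underside.
- waiting_mount: Larger black specimen, 40 mm across and 21 mm tall, standing loose beyond the plate on the right; origin at the centre of its underside.
- loupe: Folding loupe, 26 x 37 x 16 mm, lying loose beyond the plate on the left; origin at the centre of its underside.
- specimen_1: One of the five specimens that are already home: black resin cylinder 30 mm across, 15 mm thick, in the bore 60 degrees anticlockwise (from above) from the raised one, 55 mm from the holder's centre; upper face 27 mm above the worktop. Origin at the centre of its lower face, on the loading plate (its own z axis points down).
- specimen_2: One of the five specimens that are already home: black resin cylinder 30 mm across, 16 mm thick, in the bore 120 degrees anticlockwise (from above) from the raised one, 55 mm from the holder's centre; upper face 28 mm above the worktop. Origin at the centre of its lower face, on the loading plate (its own z axis points down).
- specimen_3: One of the five specimens that are already home: black resin cylinder 30 mm across, 17 mm thick, in the bore 180 degrees anticlockwise (from above) from the raised one, 55 mm from the holder's centre; upper face 29 mm above the worktop. Origin at the centre of its lower face, on the loading plate (its own z axis points down).
- specimen_4: One of the five specimens that are already home: black resin cylinder 30 mm across, 15 mm thick, in the bore 240 degrees anticlockwise (from above) from the raised one, 55 mm from the holder's centre; upper face 27 mm above the worktop. Origin at the centre of its lower face, on the loading plate (its own z axis points down).
- specimen_5: One of the five specimens that are already home: black resin cylinder 30 mm across, 16 mm thick, in the bore 300 degrees anticlockwise (from above) from the raised one, 55 mm from the holder's centre; upper face 28 mm above the worktop. Origin at the centre of its lower face, on the loading plate (its own z axis points down).

How it is judged (in metres and radians):
On the way, in this order (a step that is already met when the one before it is completed fails the run):
1. the fingertips bear on the raised specimen while it still stands proud (contact force between the fingers and raised above 1 N and value of joint raised_slide above 0.0015 m).
2. the specimen is pressed home (value of joint raised_slide below 0.0012 m), for 0.2 s.
At the end, for the whole second after the job is handed in: The raised specimen is within 1.2 mm of home, the other five specimens within 1.5 mm of where they were, and the loose things beside the holder within 10 mm of where they were (value of joint raised_slide below 0.0012 m and distance of each of specimen_1, specimen_2, specimen_3, specimen_4, specimen_5 from where it was at the start of the episode below 0.0015 m and distance of each of hex_key, cleaner, waiting_mount, loupe from where it was at the start of the episode below 0.01 m); the robot touches nothing.
It fails at once if another specimen is touched (more than 1 N) (contact force between any of the fingers, the arm and specimen_1 above 1 N or contact force between any of the fingers, the arm and specimen_2 above 1 N or contact force between any of the fingers, the arm and specimen_3 above 1 N or contact force between any of the fingers, the arm and specimen_4 above 1 N or contact force between any of the fingers, the arm and specimen_5 above 1 N).
It fails at once if the raised specimen is gripped at its sides, or pulled up more than 2 mm above its highest start ((horizontal distance between the grasp point and raised_top below 0.03 m and z of the grasp point in the frame of raised_top below 0.01 m) or value of joint raised_slide above 0.011 m).
It fails at once if the arm or the gripper's body, not the fingertips, presses on the raised specimen (contact force between the arm and raised above 1 N).
It fails at once if the specimen is struck or rammed rather than pressed gently (more than 100 N) (contact force between the fingers and raised above 100 N).
It fails at once if a loose thing beside the holder is moved more than 10 mm (distance of any of hex_key, cleaner, waiting_mount, loupe from where it was at the start of the episode above 0.01 m).
It also fails if it takes over 32 s, if anything falls off the work surface, if the arm or the gripper's body presses on something with over 40 N, if the wrist force passes 120 N, or if a joint passes its speed limit or range.

## Robot

A 7-joint arm with a two-finger parallel gripper is mounted at the origin on a cart in front of the work surface, level with it; the furniture and walls round the work are solid. World frame = base frame: x ahead of the robot, y to its left, z up, the work surface at z = 0. Lengths are in m, angles in degrees, forces in N, time in s.
With the tool pointing down it reaches from about 0.4 to 0.75 m from the base axis. Payload 19.5 kg.
Tool frame: the origin (TCP) lies on the centre line of the jaws, within the pads' length; the fingertips stand 14 mm ahead of it and the grasp point (between the pads) lies 5 mm behind it (env.finger_overhang is the distance from the TCP to the fingertips, in m); z points along the fingers, y is the direction in which the jaws open and shut (so a half turn about z gives the same grasp; the last joint's range is limited). The gripper opens to 85 mm and grips with 20 to 120 N. Pads are 22 mm wide; open, the fingers measure 114 mm over their backs; the gripper's body (76 mm by 85 mm) begins 54 mm behind the grasp point. The pads swing forward as they close: fully open they stand 13 mm farther back than shut.
Start: joints at [69.975, 40.479, -1.581, 85.061, 1.261, 54.483, -4.326], TCP at [0.174, -0.548, 0.245] pointing down, gripper open.
Joint ranges: [-155.06, 155.06], [-18.47, 123.98], [-90, 86.84], [0, 140.48], [-83.41, 263.41], [0, 116], [-161.91, 161.91]. Speed limits (degrees/s): [108.29, 108.29, 147.25, 147.25, 172.46, 172.46, 172.46].

## Interface

Orientations are given as a 3x3 rotation matrix whose columns are the frame's x, y, z axes.
In Python, from workcell import readout, optics, env gives the robot as it stands.
- The arm moves only by the tool arm_command, never from a script. Its argument "targets" is a list of rows, each a list of 7 numbers: the shift along the world's x, y, z in m, then the turn, a rotation vector about the world's x, y, z in rad, then the finger opening in m, from 0 to 0.0854. In form: [[tx, ty, tz, wx, wy, wz, gripper], ...]. A call has 1 to 20 rows; each row is the pose to reach, as a shift and turn from the pose commanded when the call began; what a row does not reach only later rows make up. A row lasts 1/10 s, in which the tool goes at most 50 mm and 8.59 degrees, less where a joint would pass 70% of its speed; a pose out of reach is approached as far as the arm can. A call with a gripper value outside its range is refused whole. The fingers move at their own pace and stop on an object; "force" is the grip in N (left out, the last holds). Time passes only in rows, so rows that repeat a pose let the fingers close. It gives the time, the measured TCP pose, the force and the opening at its end, in the units of the state.
- readout.state(): the state, without advancing time (a new reading comes with each control period).
- optics.camera(name): name is "scene" or "side" or "wrist"; returns a dict with "img" (384x512x3 uint8, red, green, blue), "K" (3x3 intrinsics, pixels), "dist" ([k1, k2, p1, p2, k3] as OpenCV has them; the pictures are not rectified), "pose" (4x4, takes a point from camera to world coordinates); the wrist camera has in their place "T_tool_cam" (4x4, takes a point from camera to tool coordinates, whose origin is the TCP and whose axes are the flange's). Camera axes: x right, y up, looking along -z (the intrinsics and any distortion apply to the point x, -y, -z); pixel columns grow to the right and rows downward; lengths in m; the calibration is good to about 2 mm. A picture is of the moment at which its call begins: read the wrist's pose just before it. There is no depth.
- env.hand_in(): hands the job in, once; it reports no verdict.
The state is a dict: "time": time; "q": joint angles; "qd": joint speeds; "joint_efforts": joint torques, N m; "ee_pos": TCP position; "tcp_rot": TCP orientation; "contact_force": force on the tool from outside, world axes, zero at the start; "torque": the same for the moment, N m; "gripper_width": finger opening in m.
Only numpy, scipy, OpenCV 4.12 (cv2) and the standard library are available. Lean on these libraries where they do the work, as an engineer would, in place of code of your own. Each camera call takes 0.05 s, during which the arm holds its last target. There are 200 camera calls.

## Working session

There is one attempt and no reset: what is moved stays moved. The work goes in short steps, Python scripts to look and compute and a tool call to move; the robot and the scene stay as the last step left them, time stands still between calls to the robot, and variables do not carry over. Pictures are saved under pics/ and viewed, about 8 in all and at most 12, crops included, and the job is handed in when it is done.

Besides the shell and the picture viewer there is one more tool, called after "Request:" as name([rows], argument=value, ...), one row to a line, values as JSON. arm_command: Moves the arm, as the interface text tells. Its arguments: {"type":"object","properties":{"targets":{"type":"array"},"force":{"type":"number"}},"required":["targets"]}

```bash
mkdir -p pics; ls; python3 - <<'E'
from workcell import readout, optics, env
import cv2, pickle, numpy as np
s=readout.state(); print(s, env.finger_overhang)
d={}
for n in ("scene","side"):
    c=optics.camera(n); d[n]=c; cv2.imwrite(f"pics/{n}0.png",cv2.resize(c["img"][:,:,::-1],(800,600),interpolation=cv2.INTER_CUBIC)); print(n,c["K"],c["dist"],c["pose"])
pickle.dump(d,open("c0.pkl","wb"))
E
```

```text
pics
{'time': 0.0, 'q': array([69.97534851, 40.51119378, -1.58333097, 85.08187634,  1.26064341,
       54.48197578, -4.32338209]), 'qd': array([ 0.08889474,  0.08038074,  0.0738595 ,  0.02239575, -0.02106907,
       -0.02642645,  0.02047901]), 'joint_efforts': array([-5.11980056e-05, -8.83226180e+01,  1.23434253e+00, -2.36171651e+01,
        1.67470233e-02,  6.55408425e-03,  9.19307979e-06]), 'ee_pos': array([ 0.17414111, -0.54775938,  0.24486504]), 'tcp_rot': array([[ 9.52986390e-01,  3.03012929e-01, -3.25437222e-04],
       [ 3.03013103e-01, -9.52985913e-01,  9.53430891e-04],
       [-2.12352006e-05, -1.00721840e-03, -9.99999493e-01]]), 'contact_force': array([ 0.03042138, -0.37530108, -0.33787115]), 'torque': array([ 0.01508674, -0.06165483, -0.00196067]), 'gripper_width': 0.08544728027916236} 0.014
scene [[486.64688333   0.         256.08417477]
 [  0.         486.64688333 191.17427469]
 [  0.           0.           1.        ]] [-0.00326727  0.          0.          0.          0.        ] [[-0.86714573  0.24427199 -0.43403857  0.25948424]
 [-0.49796953 -0.44131817  0.74650159  0.57822299]
 [-0.00919967  0.86346365  0.50432717  0.48070453]
 [ 0.          0.          0.          1.        ]]
side [[383.58184179   0.         260.8710173 ]
 [  0.         383.58184179 199.24534717]
 [  0.           0.           1.        ]] [0.03180813 0.         0.         0.         0.        ] [[ 0.99822138 -0.04635484  0.03748745  0.64994412]
 [ 0.05946726  0.72982739 -0.6810401  -0.61844744]
 [ 0.00421014  0.68205806  0.7312859   0.68474222]
 [ 0.          0.          0.          1.        ]]
```

View pics/scene0.png

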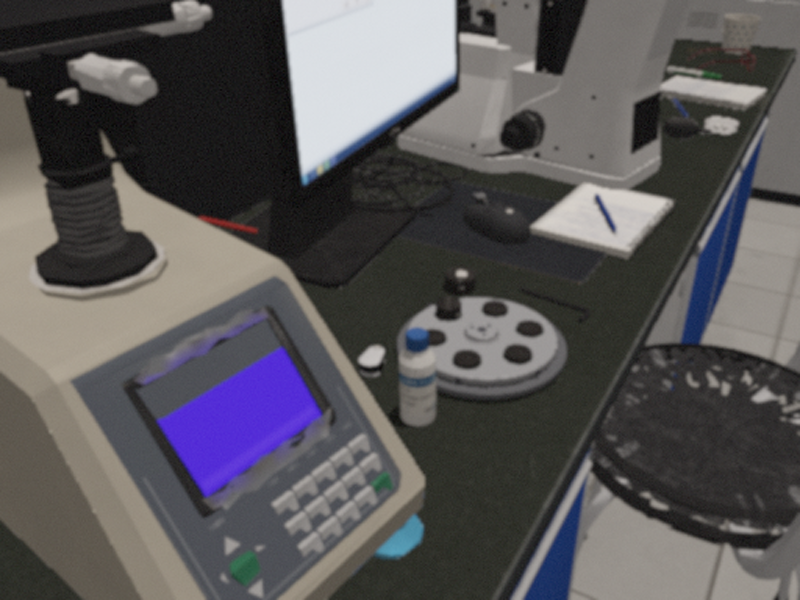

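View pics/side0.png

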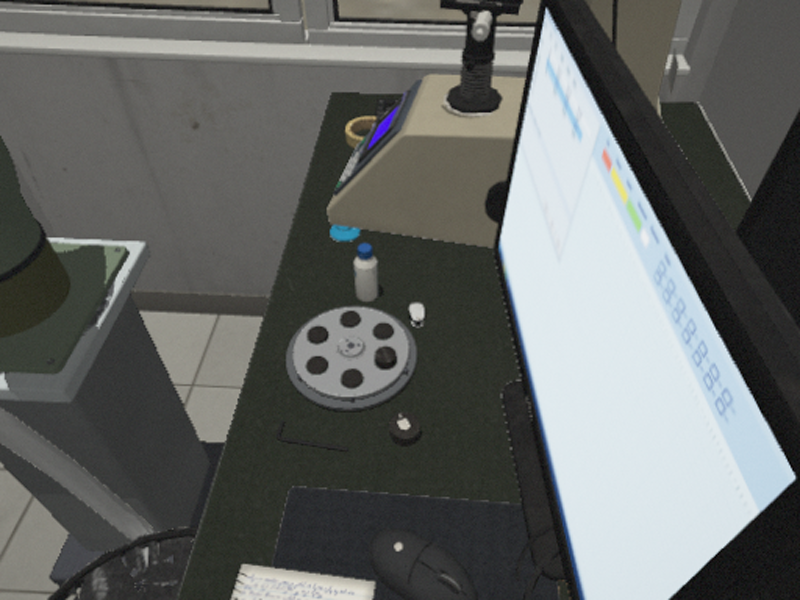

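The side view shows the holder near (350,347) with the raised specimen at (386,355). In the scene view the raised one is at (448,305), on the monitor side. I'll measure it now.

```bash
cat > h.py <<'E'
import cv2, numpy as np
def ray(c,uv,pose=None):
    P=c["pose"] if pose is None else pose
    p=cv2.undistortPoints(np.array([[uv]],float),c["K"],np.array(c["dist"]))[0,0]
    return P[:3,3], P[:3,:3]@np.array([p[0],-p[1],-1.])
def onz(c,uv,z,pose=None):
    o,d=ray(c,uv,pose); return o+d*(z-o[2])/d[2]
def proj(c,X,pose=None):
    P=c["pose"] if pose is None else pose
    q=(np.asarray(X)-P[:3,3])@P[:3,:3]*[1,-1,-1]
    return cv2.projectPoints(q.reshape(-1,1,3),np.zeros(3),np.zeros(3),c["K"],np.array(c["dist"]))[0][:,0]
def blobs(img,roi,th,amin):
    x0,y0,x1,y1=roi; g=cv2.cvtColor(img,cv2.COLOR_RGB2GRAY)[y0:y1,x0:x1]
    m=(g<th).astype(np.uint8); n,l,s,ce=cv2.connectedComponentsWithStats(m)
    return [(ce[i]+[x0,y0],s[i,:]+np.array([x0,y0,0,0,0])) for i in range(1,n) if s[i,4]>=amin]
E
python3 - <<'E'
import pickle,numpy as np,cv2
from h import *
d=pickle.load(open("c0.pkl","rb"))
for n,roi in (("side",(180,192,270,262)),("scene",(250,165,366,255))):
    c=d[n]
    for ce,s in blobs(c["img"],roi,75,25):
        if s[4]<600: print(n,ce.round(1),s,onz(c,ce,.028).round(4))
a=d["side"]["img"][185:265,175:275,::-1];b=d["scene"]["img"][165:255,250:370,::-1]
a=cv2.resize(a,(400,320),interpolation=cv2.INTER_CUBIC);b=cv2.resize(b,(400,300),interpolation=cv2.INTER_CUBIC)
cv2.imwrite("pics/crop.png",np.vstack([a,b])[:600])
E
```

```text
side [223.7 203.8] [218 199  13  10  99] [ 0.5314 -0.0267  0.028 ]
side [244.9 211.5] [239 207  13  10 104] [ 0.5824 -0.0472  0.028 ]
side [203.  213.9] [197 209  13  11 113] [ 0.4887 -0.0602  0.028 ]
side [246.4 228.7] [240 222  14  14 160] [ 0.59   -0.0967  0.028 ]
side [202.8 233.2] [196 228  14  11 122] [ 0.497  -0.1149  0.028 ]
side [238.6 249.6] [214 235  48  23  99] [ 0.5786 -0.153   0.028 ]
side [224.9 241.8] [219 236  13  12 128] [ 0.5476 -0.1347  0.028 ]
scene [316.3 197.3] [309 193  15   9 110] [ 0.5433 -0.1253  0.028 ]
scene [338.6 210.1] [331 206  16   9 117] [ 0.4924 -0.1046  0.028 ]
scene [271.6 218. ] [260 211  25  14 204] [ 0.5816 -0.0267  0.028 ]
scene [331.  226.4] [323 221  17  12 157] [ 0.4849 -0.0522  0.028 ]
scene [298.4 229.9] [290 225  17  11 150] [ 0.5272 -0.0172  0.028 ]
scene [310.4 243.5] [279 237  68  11 168] [0.4948 0.0071 0.028 ]
scene [268.9 244.1] [262 242  14   5  45] [0.5503 0.04   0.028 ]
```

View pics/crop.png

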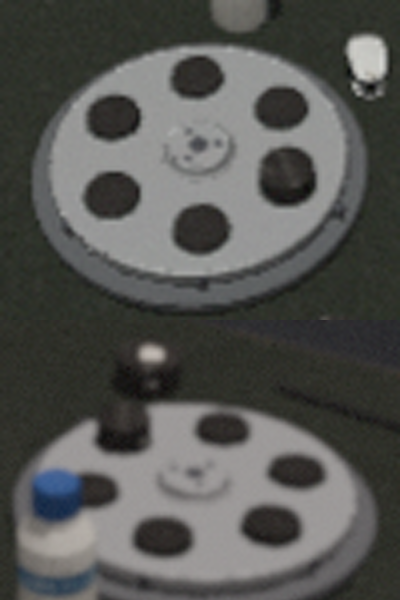

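Both views agree on the layout. The raised bore is near (0.59, -0.09), and the views differ by several mm in y because of blob height and calibration. I'll move to just over it with the gripper shut and refine with the wrist camera.

Request:
arm_command([
  [0.01,0.015,0.005,0,0,0,0],
  [0.03,0.04,0.01,0,0,0,0],
  [0.05,0.07,0.015,0,0,0,0],
  [0.075,0.1,0.015,0,0,0,0],
  [0.1,0.13,0.015,0,0,0,0],
  [0.12,0.16,0.015,0,0,0,0],
  [0.145,0.19,0.015,0,0,0,0],
  [0.17,0.22,0.015,0,0,0,0],
  [0.19,0.25,0.015,0,0,0,0],
  [0.215,0.28,0.015,0,0,0,0],
  [0.235,0.31,0.015,0,0,0,0],
  [0.26,0.34,0.015,0,0,0,0],
  [0.28,0.37,0.015,0,0,0,0],
  [0.305,0.4,0.015,0,0,0,0],
  [0.325,0.43,0.015,0,0,0,0],
  [0.34,0.45,0.015,0,0,0,0],
  [0.346,0.458,0.015,0,0,0,0],
  [0.346,0.458,0.015,0,0,0,0],
  [0.346,0.458,0.015,0,0,0,0],
  [0.346,0.458,0.015,0,0,0,0],
])

```text
time: 2.1
ee_pos: [0.5196, -0.0913, 0.2604]
tcp_rot: [[0.954, 0.301, -0.0], [0.301, -0.954, -0.0], [-0.0, 0.0, -1.0]]
contact_force: [-0.8, -0.1, 0.4]
gripper_width: -0.0002
```

```bash
python3 - <<'E'
from workcell import readout, optics, env
import cv2, pickle, numpy as np
s=readout.state(); c=optics.camera("wrist"); pickle.dump((s,c),open("w1.pkl","wb"))
print(s["time"],s["ee_pos"],s["q"].round(1),s["contact_force"],s["gripper_width"]); print(c["K"],c["dist"],c["T_tool_cam"])
cv2.imwrite("pics/w1.png",cv2.resize(c["img"][:,:,::-1],(800,600)))
E
```

```text
2.1 [ 0.51960109 -0.09126967  0.26036559] [  4.8  35.4   3.1  93.7  -2.3  50.9 -63.7] [-0.79030896 -0.0537177   0.44992313] -0.00024136889979297006
[[304.51587634   0.         254.24575107]
 [  0.         304.51587634 192.87278117]
 [  0.           0.           1.        ]] [0.02318502 0.         0.         0.         0.        ] [[-5.59362343e-04  9.45650601e-01  3.25183990e-01  8.40522174e-02]
 [ 9.99999727e-01  3.71992475e-04  6.38368708e-04 -5.28047100e-04]
 [ 4.82707755e-04  3.25184259e-01 -9.45650551e-01 -1.27504538e-01]
 [ 0.00000000e+00  0.00000000e+00  0.00000000e+00  1.00000000e+00]]
```

View pics/w1.png

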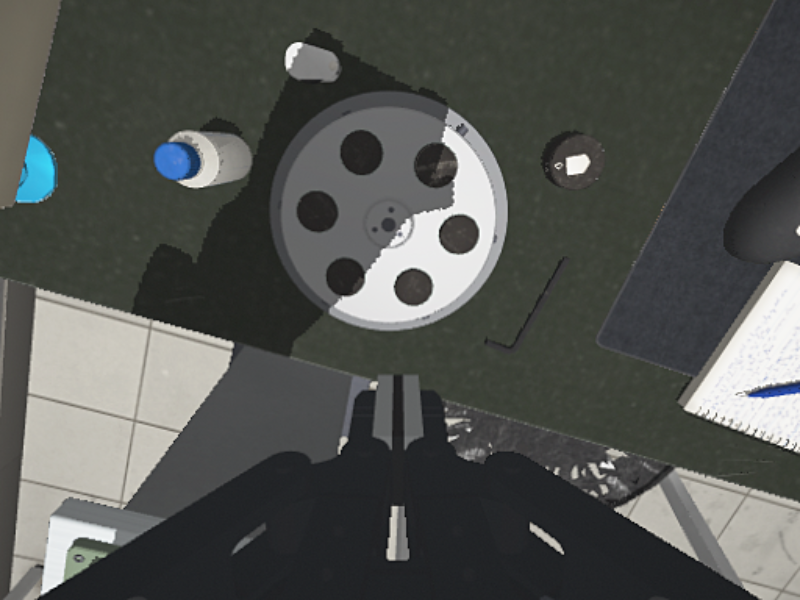

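The wrist view shows the raised specimen at (436,165), the holder centre at about (388,223), and the other five tops clearly. I'll measure all six blobs.

```bash
cat >> h.py <<'E'
def wpose(s,c):
    T=np.eye(4); T[:3,:3]=s["tcp_rot"]; T[:3,3]=s["ee_pos"]; return T@c["T_tool_cam"]
E
python3 - <<'E'
import pickle,numpy as np
from h import *
s,c=pickle.load(open("w1.pkl","rb")); P=wpose(s,c); print(P[:3,3])
for th in (55,65):
  for ce,st in blobs(c["img"],(180,65,320,205),th,100):
    if st[4]<900: print(th,ce.round(1),st,onz(c,ce,.028,P).round(4),onz(c,ce,.038,P).round(4))
W=[]
E
```

```text
[ 0.59961701 -0.06539897  0.38784351]
55 [190.4  75.2] [180  65  36  35 519] [0.5908 0.0055 0.028 ] [0.591  0.0035 0.038 ]
55 [230.8  97.3] [218  83  27  29 598] [ 0.5821 -0.0432  0.028 ] [ 0.5826 -0.0439  0.038 ]
55 [275.6 105.6] [265  92  26  28 398] [ 0.5888 -0.0942  0.028 ] [ 0.5891 -0.0934  0.038 ]
55 [202.6 135. ] [190 123  26  25 523] [ 0.5316 -0.0233  0.028 ] [ 0.5335 -0.0245  0.038 ]
55 [219.8 176.4] [209 165  24  24 429] [ 0.4891 -0.0558  0.028 ] [ 0.4922 -0.0561  0.038 ]
55 [189.2 192.6] [180 168  27  37 515] [ 0.4574 -0.0251  0.028 ] [ 0.4613 -0.0262  0.038 ]
65 [190.5  75.6] [180  65  37  37 541] [0.5904 0.0053 0.028 ] [0.5907 0.0033 0.038 ]
65 [307.4  76.6] [280  65  40  41 536] [ 0.6281 -0.1177  0.028 ] [ 0.6273 -0.1162  0.038 ]
65 [230.9  97.2] [218  83  27  29 612] [ 0.5821 -0.0433  0.028 ] [ 0.5826 -0.0439  0.038 ]
65 [276.7 105.2] [265  92  27  28 477] [ 0.5894 -0.0952  0.028 ] [ 0.5897 -0.0944  0.038 ]
65 [202.5 134.9] [190 122  26  27 542] [ 0.5317 -0.0232  0.028 ] [ 0.5336 -0.0244  0.038 ]
65 [294.5 148.7] [281 138  25  24 270] [ 0.5489 -0.1316  0.028 ] [ 0.5503 -0.1297  0.038 ]
65 [190.6 192.8] [180 166  36  39 569] [ 0.4577 -0.0268  0.028 ] [ 0.4616 -0.0278  0.038 ]
65 [220.2 176.5] [209 165  25  24 460] [ 0.4891 -0.0564  0.028 ] [ 0.4922 -0.0567  0.038 ]
65 [307.4 192. ] [283 165  37  40 473] [ 0.5025 -0.1655  0.028 ] [ 0.5052 -0.1627  0.038 ]
65 [263.1 183.9] [252 172  24  23 252] [ 0.496  -0.1094  0.028 ] [ 0.4989 -0.1082  0.038 ]
```

Opposite pairs put the holder centre at about (0.5397, -0.077). The hexagon puts the raised bore at (0.591, -0.097), and the direct sighting gives (0.589, -0.094), so I'll use (0.590, -0.096). I'll hover there with the tips at about z = 0.06.

Request:
arm_command([
  [0.015,-0.001,0,0,0,0,0],
  [0.035,-0.002,-0.005,0,0,0,0],
  [0.055,-0.004,-0.02,0,0,0,0],
  [0.068,-0.005,-0.04,0,0,0,0],
  [0.07,-0.005,-0.06,0,0,0,0],
  [0.07,-0.005,-0.08,0,0,0,0],
  [0.07,-0.005,-0.1,0,0,0,0],
  [0.07,-0.005,-0.12,0,0,0,0],
  [0.07,-0.005,-0.14,0,0,0,0],
  [0.07,-0.005,-0.155,0,0,0,0],
  [0.07,-0.005,-0.17,0,0,0,0],
  [0.07,-0.005,-0.18,0,0,0,0],
  [0.07,-0.005,-0.185,0,0,0,0],
  [0.07,-0.005,-0.185,0,0,0,0],
  [0.07,-0.005,-0.185,0,0,0,0],
])

```text
time: 3.65
ee_pos: [0.5904, -0.0951, 0.0758]
tcp_rot: [[0.953, 0.303, 0.001], [0.303, -0.953, -0.0], [0.001, 0.0, -1.0]]
contact_force: [0.4, 0.3, -0.5]
gripper_width: -0.0003
```

```bash
python3 - <<'E'
from workcell import readout, optics, env
import cv2, pickle, numpy as np
from h import *
s=readout.state(); print(s["ee_pos"],s["contact_force"])
o=[]
P=dict(tip=s["ee_pos"]-[0,0,.014],tgt=np.array([.59,-.096,.037]))
for n,(x0,y0,x1,y1) in (("side",(175,150,275,265)),("scene",(230,130,370,255))):
    c=optics.camera(n); k=4; im=cv2.resize(c["img"][y0:y1,x0:x1,::-1],None,fx=k,fy=k,interpolation=cv2.INTER_CUBIC)
    for X,col in zip(P.values(),((0,255,0),(0,0,255))):
        u=(proj(c,X)[0]-[x0,y0]+.5)*k; cv2.circle(im,tuple(int(v) for v in u),4,col,1)
    o.append(cv2.resize(im,(398,500)) if 0 else im[:500])
w=optics.camera("wrist"); pickle.dump((s,w),open("w2.pkl","wb"))
h=max(i.shape[0] for i in o); o=[cv2.copyMakeBorder(i,0,h-i.shape[0],0,0,0) for i in o]
im=np.hstack(o); im=cv2.resize(im,(800,int(im.shape[0]*800/im.shape[1]))); cv2.imwrite("pics/hov.png",im)
cv2.imwrite("pics/w2.png",w["img"][:,:,::-1])
E
```

```text
[ 0.59040326 -0.09513342  0.07580972] [ 0.42221448  0.31505367 -0.49787925]
```

View pics/hov.png

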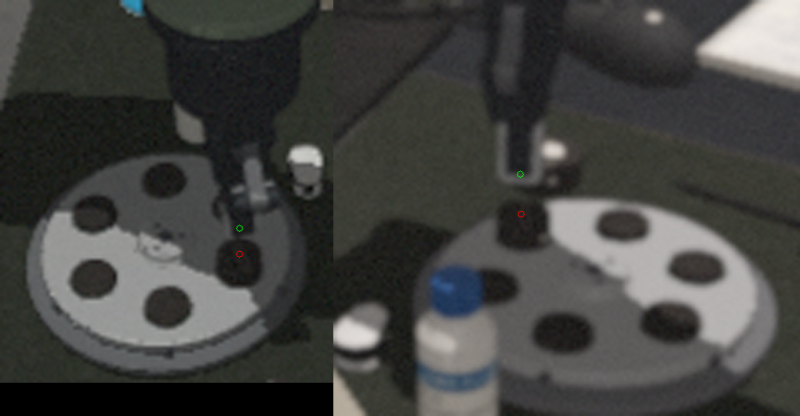

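View pics/w2.png

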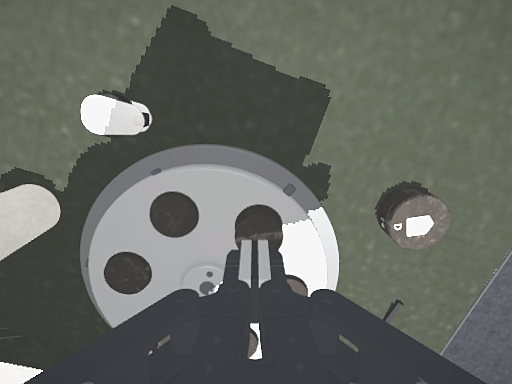

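In both fixed views the tips stand over the raised specimen. In the wrist view its top at (259,228) is a few pixels right of the fingers' centre line (254). I'll compute the size of that offset.

```bash
python3 - <<'E'
import pickle,numpy as np
from h import *
s,c=pickle.load(open("w2.pkl","rb")); P=wpose(s,c)
g=cv2.cvtColor(c["img"],cv2.COLOR_RGB2GRAY)
for r in (208,212,216,220,224,228,232): 
    m=np.where(g[r,215:300]<75)[0]+215; print(r,m.min(),m.max(),len(m),onz(c,[(m.min()+m.max())/2,r],.037,P).round(4),np.linalg.norm(onz(c,[m.min()-.5,r],.037,P)-onz(c,[m.max()+.5,r],.037,P)).round(4))
col=g[195:240,259]; print(col)
R=s["tcp_rot"]; t=np.linspace(0,2*np.pi,9)
# circle fit of top edge points on z=.037
pts=[]
for r in range(207,230,2):
    m=np.where(g[r,215:300]<75)[0]+215
    for u in (m.min()-.5,m.max()+.5): pts.append(onz(c,[u,r],.037,P)[:2])
pts=np.array(pts);A=np.c_[2*pts,np.ones(len(pts))];x=np.linalg.lstsq(A,(pts**2).sum(1),rcond=None)[0]
print(x[:2],np.sqrt(x[2]+x[:2]@x[:2]))
E
```

```text
208 247 271 25 [ 0.6077 -0.0919  0.037 ] 0.0147
212 241 276 36 [ 0.6052 -0.0924  0.037 ] 0.0212
216 238 279 42 [ 0.6028 -0.0932  0.037 ] 0.0249
220 236 280 45 [ 0.6002 -0.0937  0.037 ] 0.0268
224 235 281 47 [ 0.5977 -0.0945  0.037 ] 0.0281
228 235 281 47 [ 0.5952 -0.0953  0.037 ] 0.0283
232 235 267 33 [ 0.5914 -0.0921  0.037 ] 0.0199
[177 177 177 177 177 178 178 175 189 127  45  55  59  58  61  57  60  60
  61  61  63  63  63  63  64  64  64  63  63  64  63  65  63  63  63  63
  62  62  69  81  81  80  84  86 108]
[ 0.59608908 -0.09506929] 0.01416665926166789
```

```bash
python3 - <<'E'
import pickle,numpy as np
from h import *
s,c=pickle.load(open("w2.pkl","rb")); P=wpose(s,c); print(P[:3,3])
t=np.linspace(0,2*np.pi,60)
im=cv2.resize(c["img"][150:320,100:340,::-1],None,fx=3.3,fy=3.3,interpolation=cv2.INTER_CUBIC)
C=np.array([.5397,-.077])
for k in range(6):
    a=np.radians(-21.8+60*k); o=C+.055*np.array([np.cos(a),np.sin(a)])
    for z,col in ([(.037,(0,0,255)),(.023,(0,255,255))] if k==0 else [(.0275,(0,255,0))]):
        q=proj(c,np.c_[o[0]+.015*np.cos(t),o[1]+.015*np.sin(t),0*t+z],P)
        cv2.polylines(im,[((q-[100,150]+.5)*3.3).astype(int)],True,col,1)
q=proj(c,[s["ee_pos"]-[0,0,.014]],P)[0]; cv2.circle(im,tuple(((q-[100,150]+.5)*3.3).astype(int)),4,(255,0,255),1)
cv2.imwrite("pics/ov.png",im); print(q)
E
```

```text
[ 0.67026989 -0.06917024  0.20336184]
[255.45527928 256.19540381]
```

View pics/ov.png

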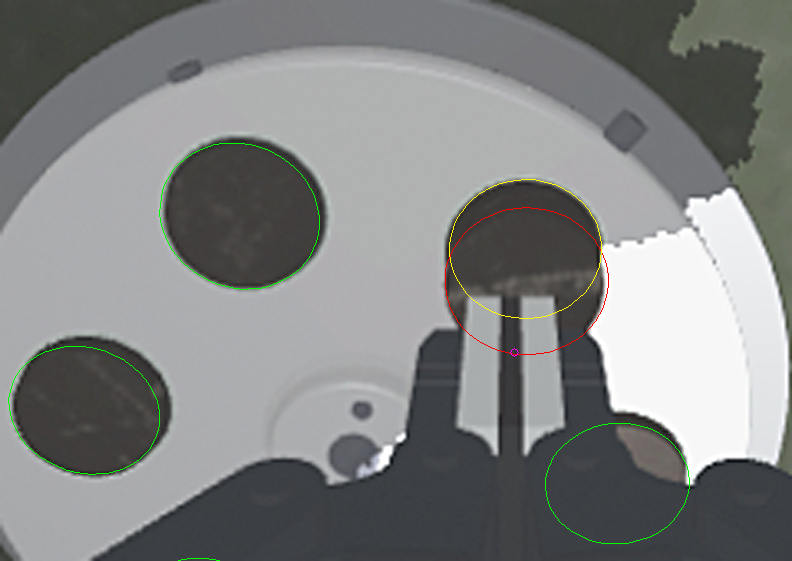

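The overlay agrees to about 1 mm: the yellow and red circles bound the raised cylinder, and the tips lie within its top. I'll descend slowly, about 10 mm/s near contact.

Request:
arm_command([
  [0,-0.001,-0.004,0,0,0,0],
  [0,-0.0015,-0.009,0,0,0,0],
  [0,-0.0015,-0.014,0,0,0,0],
  [0,-0.0015,-0.018,0,0,0,0],
  [0,-0.0015,-0.02,0,0,0,0],
  [0,-0.0015,-0.021,0,0,0,0],
  [0,-0.0015,-0.022,0,0,0,0],
  [0,-0.0015,-0.023,0,0,0,0],
  [0,-0.0015,-0.024,0,0,0,0],
  [0,-0.0015,-0.025,0,0,0,0],
  [0,-0.0015,-0.026,0,0,0,0],
  [0,-0.0015,-0.027,0,0,0,0],
])

```text
time: 5.0
ee_pos: [0.5903, -0.0965, 0.0483]
tcp_rot: [[0.953, 0.303, 0.0], [0.303, -0.953, 0.0], [0.0, -0.0, -1.0]]
contact_force: [-0.5, 0.1, 3.7]
gripper_width: 0.0
```

Contact is made at 3.7 N with the tips at z ≈ 0.034, and the specimen is sliding. I'll continue slowly.

Request:
arm_command([
  [0,0,-0.001,0,0,0,0],
  [0,0,-0.002,0,0,0,0],
  [0,0,-0.003,0,0,0,0],
  [0,0,-0.0035,0,0,0,0],
  [0,0,-0.0035,0,0,0,0],
])

```text
time: 5.5
ee_pos: [0.5902, -0.0965, 0.0446]
tcp_rot: [[0.953, 0.303, -0.0], [0.303, -0.953, 0.0], [-0.0, -0.0, -1.0]]
contact_force: [-0.3, -1.1, 0.1]
gripper_width: -0.0
```

Request:
arm_command([
  [0,0,-0.0004,0,0,0,0],
  [0,0,-0.0007,0,0,0,0],
  [0,0,-0.001,0,0,0,0],
  [0,0,-0.001,0,0,0,0],
])

```text
time: 5.9
ee_pos: [0.5902, -0.0964, 0.0441]
tcp_rot: [[0.953, 0.303, 0.0], [0.303, -0.953, 0.0], [0.0, -0.0, -1.0]]
contact_force: [-1.1, -0.1, 8.5]
gripper_width: 0.0004
```

Request:
arm_command([
  [0,0,-0.0004,0,0,0,0],
  [0,0,-0.0008,0,0,0,0],
  [0,0,-0.0008,0,0,0,0],
  [0,0,-0.0008,0,0,0,0],
])

```text
time: 6.3
ee_pos: [0.5902, -0.0965, 0.0439]
tcp_rot: [[0.953, 0.303, 0.0], [0.303, -0.953, 0.0], [0.0, 0.0, -1.0]]
contact_force: [-4.7, 0.5, 21.0]
gripper_width: -0.0003
```

The specimen is on the hard stop: the tips are at z = 0.030 and the force has risen to 21 N with almost no travel. I'll withdraw upward.

Request:
arm_command([
  [0,0,0.001,0,0,0,0],
  [0,0,0.003,0,0,0,0],
  [0,0,0.01,0,0,0,0],
  [0,0,0.025,0,0,0,0],
  [0,0,0.05,0,0,0,0],
  [0,0,0.08,0,0,0,0],
  [0,0,0.11,0,0,0,0],
  [0,0,0.14,0,0,0,0],
  [-0.02,0,0.17,0,0,0,0],
  [-0.05,0,0.2,0,0,0,0],
  [-0.08,0,0.215,0,0,0,0],
  [-0.1,0,0.22,0,0,0,0],
  [-0.1,0,0.22,0,0,0,0],
  [-0.1,0,0.22,0,0,0,0],
])

```text
time: 7.7
ee_pos: [0.4904, -0.0965, 0.2639]
tcp_rot: [[0.953, 0.303, 0.001], [0.303, -0.953, 0.0], [0.001, 0.0, -1.0]]
contact_force: [-0.0, -0.4, 0.3]
gripper_width: 0.0
```

```bash
python3 - <<'E'
from workcell import readout, optics
import cv2, pickle, numpy as np
from h import *
d=pickle.load(open("c0.pkl","rb")); s=readout.state(); print(s["time"],s["ee_pos"],s["contact_force"],abs(s["qd"]).max())
n="side"; c=optics.camera(n)
for ce,st in blobs(c["img"],(180,192,270,262),60,25): print(ce.round(1),st)
o=[cv2.resize(i[140:290,160:290,::-1],None,fx=3,fy=3,interpolation=cv2.INTER_CUBIC) for i in (d[n]["img"],c["img"])]
cv2.imwrite("pics/end.png",np.hstack(o))
E
```

```text
7.7 [ 0.49040406 -0.09645638  0.26392361] [-0.03716855 -0.37933689  0.29429878] 1.6774596010352656
[221.9 223. ] [ 180  192   90   70 1938]
[223.6 204. ] [217 199  14  11 125]
[244.9 211.6] [238 206  15  12 132]
[202.8 214. ] [196 208  15  13 140]
[246.1 229.4] [239 224  15  12 136]
[202.8 233.3] [197 228  13  11 112]
[224.9 241.6] [219 236  13  12 129]
```

View pics/end.png

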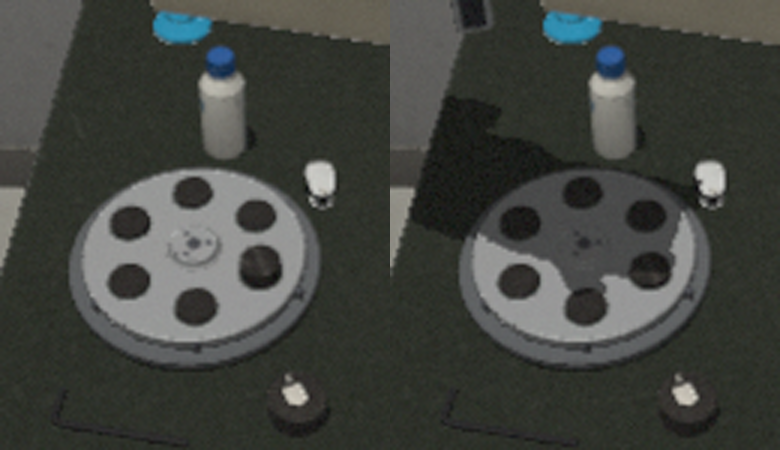

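The specimen now stands level with the others. Its blob is 12 px tall against 14 before, and its top edge has dropped 2 px. Nothing else has moved and the arm is clear, so I'm handing in.

```bash
python3 -c "
from workcell import env; print(env.hand_in())"
```

```text
the job is handed in; nothing more can be done
None
```

I pressed the raised specimen home with the closed fingertips, withdrew upward and handed the job in; the hand-in gives no verdict.

- **Pressing:** The tips met it at about 3.7 N and pushed it down at about 10 mm/s. It reached the hard stop with the tips at z ≈ 0.030 m, where the force rose to 21 N with only 0.2 mm more travel. That matches the stated home height.
- **After withdrawing:** The side view showed the specimen level with the others, and the other five specimens within about 0.3 px of their first positions. The bottle, loupe, hex key and waiting mount looked unmoved by eye. The force on the tool was near zero.
- **Disagreements:**
  - The first fixed-camera positions differed by up to 10 mm in y, mostly because the blobs included the cylinder walls.
  - A later circle fit put the specimen about 5 mm off in x, because it included the wall facing the camera, so I discarded it.
  - I relied on the wrist-camera hexagon fit instead, which agreed with an overlay to about 1 mm.
  - One reading partway down showed 0.1 N while the arm was stopped. The press to the stop followed it.

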